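# Find the drive case that still holds a drive and clamp it for opening

### The arm

A 6-joint arm with a two-finger parallel gripper is mounted at the origin on the work surface. World frame = base frame: x ahead of the robot, y to its left, z up, the work surface at z = 0. Lengths are in m, angles in rad, forces in N, time in s.
With the tool pointing down it reaches from about 0.275 to 0.825 m from the base axis. Payload 4.9 kg.
Tool frame: the origin (TCP) lies midway between the tips of the shut fingers; the grasp point (between the pads) lies 19 mm behind it; z points along the fingers, y is the direction in which the jaws open and shut (so a half turn about z gives the same grasp; the last joint's range is limited). The gripper opens to 85 mm and grips with 20 to 120 N. Pads are 22 mm wide; open, the fingers measure 114 mm over their backs; the gripper's body (76 mm by 85 mm) begins 54 mm behind the grasp point. The pads swing forward as they close: fully open they stand 13 mm farther back than shut.
Start: joints at [0.99, 0.326, -0.193, 1.052, 0, 1.437], TCP at [0.238, 0.496, 0.231] pointing down, gripper open.
Joint ranges: [-2.65, 2.65], [-0.97, 1.79], [-1.3, 1.35], [-1.93, 2.1], [-1.47, 1.37], [-3.14, 3.14]. Speed limits (rad/s): [2.57, 2.57, 3.14, 3.14, 3.14, 3.14].

### API

Orientations are given as a unit quaternion [w, x, y, z].
In Python, from station import bot gives the robot as it stands.
- The arm moves only by the tool carry_out, never from a script. Its argument "motion" is a list of rows, each a list of 3 entries, a list of its own where there are three numbers: the shift along the world's x, y, z in mm, then the turn, a rotation vector about the world's x, y, z in rad, then the closure, from 0 (fully open) to 1 (shut). In form: [[[dx, dy, dz], [wx, wy, wz], grip], ...]. A call has 1 to 12 rows; each row is the pose to reach, as a shift and turn from the pose commanded when the call began; what a row does not reach only later rows make up. A row lasts 1/10 s, in which the tool goes at most 50 mm and 8.59 degrees, less where a joint would pass 70% of its speed; a pose out of reach is approached as far as the arm can. A call with a gripper value outside its range is refused whole. The fingers move at their own pace and stop on an object; "grip_force" is the grip in N (left out, the last holds). Time passes only in rows, so rows that repeat a pose let the fingers close. It gives the time, the measured TCP pose, the force and the opening at its end, in the units of the state.
- bot.get_obs(): the state, without advancing time (a new reading comes with each control period).
- bot.snapshot(name): name is "scene" or "top"; returns the picture (384x512x3 uint8, red, green, blue); there is no depth.
- bot.calibration(name): a dict with "K" (3x3 intrinsics, pixels), "eye" and "orientation" of the camera in the world. Camera axes: x right, y down, z forward; pixel columns grow to the right and rows downward; lengths in m; the calibration is good to about 2 mm. A picture is of the moment at which its call begins. calibration takes no time and is no camera call.
- bot.sign_off(): hands the job in, once; it reports no verdict.
Trained networks look in the newest picture that a camera, given by its name, has taken for a name from the list of things; names that differ only in an ending like _2 or _b are one class to them, and where a whole thing is asked for, a point or a joint stands for the part that bears it (a point fixed in the world has none). Each returns a list of dicts, best first, with "conf" (0 to 1); they miss things now and then, are a little off and sometimes report something else, mostly with a low value. They report only what shows in the picture. A call takes as long as a camera call. They do not tell look-alikes from the thing itself.
- bot.trace(thing, camera): "pixels" (384x512 bool, what is visible of it) and "uv" ([column, row] in pixels, amid what is visible of it).
The state is a dict: "time_s": time; "joint_pos": joint angles; "qvel": joint speeds; "joint_torque": joint torques, N m; "ee_pos": TCP position; "tool_rot": TCP orientation; "wrist_force": force on the tool from outside, world axes, zero at the start; "moment": the same for the moment, N m; "width": finger opening in m.
Only numpy, scipy, OpenCV 4.12 (cv2) and the standard library are available. Lean on these libraries where they do the work, as an engineer would, in place of code of your own. Each camera call takes 0.05 s, during which the arm holds its last target. There are 200 camera calls.

### The job

Two of the three identical closed drive cases on the mat are empty and one still has a drive in it: find the loaded one by its weight, set it down (no dropping) lengthwise on the rubber bed of the blue cradle, and slide the orange jaw up until the case is seated against the far end stop and held snugly between jaw and stop, without crushing it. Leave the two empty cases flat where they were, and do not disturb the other things.

Things in the scene. Friction and masses are not known exactly. Their poses are not given: they have to be found in the camera images.
- case_a: One of three outwardly identical closed drive cases: flat silver-grey box 125 (its x) x 58 (its y) x 26 mm (z), a blue cap round each end and dark ribs lengthwise on top. Origin: centre of its underside; z up. Empty it weighs about 150 g, with a drive inside about 550 g; which one holds the drive changes from start to start. It lies flat on the mat; grip it across the 58 mm.
- case_b: One of three outwardly identical closed drive cases: flat silver-grey box 125 (its x) x 58 (its y) x 26 mm (z), a blue cap round each end and dark ribs lengthwise on top. Origin: centre of its underside; z up. Empty it weighs about 150 g, with a drive inside about 550 g; which one holds the drive changes from start to start. It lies flat on the mat; grip it across the 58 mm.
- case_c: One of three outwardly identical closed drive cases: flat silver-grey box 125 (its x) x 58 (its y) x 26 mm (z), a blue cap round each end and dark ribs lengthwise on top. Origin: centre of its underside; z up. Empty it weighs about 150 g, with a drive inside about 550 g; which one holds the drive changes from start to start. It lies flat on the mat; grip it across the 58 mm.
- cradle: Blue clamping cradle fixed to the bench, base plate 260 x 100 x 12 mm, open at both long sides. Origin: on the underside of the plate (on the mat), on the centre line; its x runs along the bed from the orange jaw (-x end) to the fixed end stop (+x end), z up. The end stop is 80 mm wide; its rubber face is at x = +86 mm and its top at z = 57 mm. A case lies on the bed along x, between jaw and stop.
- pad: Black rubber pad that forms the bed of the cradle, 172 (x) x 66 (y) x 6 mm, centred at x = 0, y = 0 of the cradle. Origin: centre of its underside, 12 mm above the cradle's origin; the top of the pad, on which a case lies, is 18 mm above the cradle's origin.
- stop_face (a point): Centre of the end stop's face (31 mm above the cradle's origin, 13 mm above the bed), axes as the cradle's.
- jaw_grip (a point): Grip point of the sliding orange jaw: inside its upright fin, 74 mm above the cradle's origin and 14 mm below the fin's top; the fin is 24 mm wide (cradle y), 14 mm thick (cradle x) and stands 38 mm above the jaw block (block 20 mm thick, 80 mm wide, top 50 mm above the cradle's origin). The jaw's pressing face lies 12 mm ahead (+x) of this point. Axes as the cradle's.
- jaw (a joint): Travel of the jaw in m along the cradle's +x towards the stop; 0 = fully open (pressing face 196 mm from the stop's face), at most 0.090. It slides stiffly and stays where it is left.
- tape: Bystander: roll of brown tape lying flat, 84 mm across, 26 mm high. Origin: centre of underside.
- bitbox: Bystander: open yellow box of screwdriver bits, 66 x 66 x 26 mm. Origin: centre of underside.
- bottle: Bystander: standing pink bottle, 56 mm across, 130 mm high. Origin: centre of underside.
- memory: Bystander: red memory module lying flat, 133 (x) x 30 (y) x 5 mm. Origin: centre of underside.
- screwdriver: Bystander: red-handled screwdriver lying on the mat along its x. Origin: its underside.
Mind the look-alikes: they are no part of the job. Leave any purple look-alike of the case_c alone.

How it is judged:
On the way, in this order (a step that is already met when the one before it is completed fails the run):
1. the loaded case lies on the cradle's bed, let go, with the jaw not yet closed (((contact force between case_a and pad above 3.2 N and y of case_a in the frame of cradle between -0.015 and 0.015 m and z of case_a in the frame of cradle between 0.013 and 0.022 m and angle between the x axis of case_a and the x axis of cradle, either way round below 0.1 rad and angle between case_a's own z axis and vertical below 0.06 rad and contact force between the fingers and case_a below 0.1 N) or (contact force between case_b and pad above 3.2 N and y of case_b in the frame of cradle between -0.015 and 0.015 m and z of case_b in the frame of cradle between 0.013 and 0.022 m and angle between the x axis of case_b and the x axis of cradle, either way round below 0.1 rad and angle between case_b's own z axis and vertical below 0.06 rad and contact force between the fingers and case_b below 0.1 N) or (contact force between case_c and pad above 3.2 N and y of case_c in the frame of cradle between -0.015 and 0.015 m and z of case_c in the frame of cradle between 0.013 and 0.022 m and angle between the x axis of case_c and the x axis of cradle, either way round below 0.1 rad and angle between case_c's own z axis and vertical below 0.06 rad and contact force between the fingers and case_c below 0.1 N)) and value of joint jaw below 0.067 m), for 0.1 s.
2. the jaw has pressed the loaded case home against the end stop (value of joint jaw above 0.067 m and ((x of case_a in the frame of stop_face between -0.0665 and 0 m and y of case_a in the frame of cradle between -0.015 and 0.015 m) or (x of case_b in the frame of stop_face between -0.0665 and 0 m and y of case_b in the frame of cradle between -0.015 and 0.015 m) or (x of case_c in the frame of stop_face between -0.0665 and 0 m and y of case_c in the frame of cradle between -0.015 and 0.015 m))), for 0.1 s.
At the end, for the whole second after the job is handed in: Loaded case flat on the bed (within 15 mm of centre across, 0.10 rad), within 4 mm of the stop face, jaw closed behind it (joint over 0.067; tight is 0.071), at rest, let go; both empty cases flat, still, within 40 mm of their starts (((contact force between case_a and pad above 3.2 N and y of case_a in the frame of cradle between -0.015 and 0.015 m and z of case_a in the frame of cradle between 0.013 and 0.022 m and angle between the x axis of case_a and the x axis of cradle, either way round below 0.1 rad and angle between each of case_a, case_b, case_c's own z axis and vertical below 0.06 rad and contact force between the fingers and case_a below 0.1 N and x of case_a in the frame of stop_face above -0.0665 m and linear speed of each of case_a, case_b, case_c below 0.02 m/s and distance of each of case_b, case_c from where it was at the start of the episode below 0.04 m) or (contact force between case_b and pad above 3.2 N and y of case_b in the frame of cradle between -0.015 and 0.015 m and z of case_b in the frame of cradle between 0.013 and 0.022 m and angle between the x axis of case_b and the x axis of cradle, either way round below 0.1 rad and angle between each of case_b, case_a, case_c's own z axis and vertical below 0.06 rad and contact force between the fingers and case_b below 0.1 N and x of case_b in the frame of stop_face above -0.0665 m and linear speed of each of case_b, case_a, case_c below 0.02 m/s and distance of each of case_a, case_c from where it was at the start of the episode below 0.04 m) or (contact force between case_c and pad above 3.2 N and y of case_c in the frame of cradle between -0.015 and 0.015 m and z of case_c in the frame of cradle between 0.013 and 0.022 m and angle between the x axis of case_c and the x axis of cradle, either way round below 0.1 rad and angle between each of case_c, case_a, case_b's own z axis and vertical below 0.06 rad and contact force between the fingers and case_c below 0.1 N and x of case_c in the frame of stop_face above -0.0665 m and linear speed of each of case_c, case_a, case_b below 0.02 m/s and distance of each of case_a, case_b from where it was at the start of the episode below 0.04 m)) and value of joint jaw above 0.067 m); the robot touches nothing.
It fails at once if a drive case is dropped (falls more than about 25 mm) ((linear speed of case_a above 0.7 m/s and contact force between the fingers and case_a below 0.1 N) or (linear speed of case_b above 0.7 m/s and contact force between the fingers and case_b below 0.1 N) or (linear speed of case_c above 0.7 m/s and contact force between the fingers and case_c below 0.1 N)).
It fails at once if a drive case is crushed in the cradle (jaw, stop and bed together press it with over 80 N: a squeeze of about 40 N) (contact force between cradle and case_a above 80 N or contact force between cradle and case_b above 80 N or contact force between cradle and case_c above 80 N).
It fails at once if a bystander is moved by more than 30 mm (distance of any of tape, bitbox, bottle, memory, screwdriver from where it was at the start of the episode above 0.03 m).
It also fails if it takes over 64 s, if anything falls off the work surface, if the arm or the gripper's body presses on something with over 40 N, if the wrist force passes 120 N, or if a joint passes its speed limit or range.

## Working session

There is one attempt and no reset: what is moved stays moved. The work goes in short steps, Python scripts to look and compute and a tool call to move; the robot and the scene stay as the last step left them, time stands still between calls to the robot, and variables do not carry over. Pictures are saved under pics/ and viewed, about 8 in all and at most 12, crops included, and the job is handed in when it is done.

Besides the shell and the picture viewer there is one more tool, called after "Emit:" by a JSON object that holds its "api" and its "payload". carry_out: Moves the arm, as the interface text tells. Its arguments: {"type":"object","properties":{"motion":{"type":"array","items":{"type":"array"}},"grip_force":{"type":"number"}},"required":["motion"]}

```bash
mkdir -p pics
cat > h.py <<'E'
import numpy as np, cv2
from scipy.spatial.transform import Rotation as R
from station import bot
def cam(n):
    c=bot.calibration(n); q=c["orientation"]; q=np.array(q,float)
    M=q if q.shape==(3,3) else R.from_quat([q[1],q[2],q[3],q[0]]).as_matrix()
    return np.array(c["K"]),np.array(c["eye"]),M
def ray(n,uv,z):
    K,e,M=cam(n); d=M@np.linalg.solve(K,[uv[0],uv[1],1.]); return e+d*(z-e[2])/d[2]
def proj(n,p):
    K,e,M=cam(n); q=K@(M.T@(np.array(p)-e)); return q[:2]/q[2]
def save(n,name,s=1.5):
    im=bot.snapshot(n); cv2.imwrite(f"pics/{name}.png",cv2.resize(im[:,:,::-1],None,fx=s,fy=s)); return im
def rect(n,mask,z):
    "oriented rectangle, in world mm, of the mask on plane z"
    c=max(cv2.findContours(mask.astype(np.uint8),cv2.RETR_EXTERNAL,cv2.CHAIN_APPROX_NONE)[0],key=cv2.contourArea)[:,0]
    w=np.array([ray(n,p,z)[:2]*1000 for p in c],np.float32)
    (cx,cy),(a,b),t=cv2.minAreaRect(w)
    if a<b: a,b,t=b,a,t+90
    return round(cx),round(cy),round(a),round(b),round((t+90)%180-90,1)
E
cat > a.py <<'E'
from h import *
save("top","top1"); save("scene","scene1")
print(bot.calibration("top"),bot.calibration("scene"))
for t,z in [("case_a",.026),("cradle",.012),("pad",.018),("jaw_grip",.07),("tape",.026),("bitbox",.026),("bottle",.13),("memory",.005),("screwdriver",.02)]:
    for r in bot.trace(t,"top"): print(t,round(r["conf"],2),np.round(r["uv"]),rect("top",r["pixels"],z))
o=bot.get_obs(); print(o)
E
python3 a.py
```

```text
{'K': array([[375.57630595,   0.        , 262.34389407],
       [  0.        , 375.57630595, 187.83274766],
       [  0.        ,   0.        ,   1.        ]]), 'eye': array([ 0.32321934, -0.10240905,  1.06587268]), 'orientation': array([ 0.04565417, -0.69678686,  0.71389945, -0.05245323])} {'K': array([[412.0773286 ,   0.        , 249.8916433 ],
       [  0.        , 412.0773286 , 190.03325099],
       [  0.        ,   0.        ,   1.        ]]), 'eye': array([ 0.79916597, -0.72876762,  1.30831482]), 'orientation': array([-0.25091776,  0.93192942,  0.25324319, -0.06645091])}
case_a 0.87 [215. 195.] (452, 21, 127, 61, -3.8)
case_a 0.85 [339. 283.] (201, -311, 129, 60, 28.0)
case_a 0.79 [338. 181.] (481, -313, 125, 62, -1.3)
cradle 0.74 [130. 159.] (565, 267, 280, 108, 12.6)
pad 0.57 [127. 156.] (573, 269, 175, 67, 12.1)
pad 0.2 [273. 140.] (603, -142, 130, 62, -11.6)
jaw_grip 0.67 [134. 188.] (465, 236, 84, 27, -79.8)
tape 0.6 [210. 111.] (673, 34, 92, 86, -0.6)
tape 0.52 [276. 203.] (427, -152, 69, 66, -69.4)
bitbox 0.59 [275. 204.] (426, -152, 72, 72, 22.7)
bottle 0.72 [348. 102.] (676, -346, 90, 50, -35.1)
memory 0.93 [408. 203.] (422, -531, 137, 34, 16.2)
screwdriver 0.8 [403. 107.] (695, -530, 108, 28, -20.5)
{'time_s': 0.55, 'joint_pos': array([ 9.89792443e-01,  3.26188294e-01, -1.92615309e-01,  1.05199193e+00,
        3.90312388e-05,  1.43662330e+00]), 'qvel': array([-8.24112523e-04, -1.89144967e-03,  6.75909546e-05, -1.19834720e-03,
        1.22801742e-03, -4.87534944e-04]), 'joint_torque': array([-6.49222384e-04, -4.43026006e+01,  2.62597847e+01,  1.99234782e-03,
       -1.17871400e-04,  2.90484053e-06]), 'ee_pos': array([0.23763371, 0.49603007, 0.23128139]), 'tool_rot': array([-1.81422744e-05,  2.21561452e-01,  9.75146411e-01,  7.20240673e-06]), 'wrist_force': array([ 0.11329955, -0.56601824,  0.30914901]), 'moment': array([-0.02085949,  0.01009818,  0.0304955 ]), 'width': 0.08574431336633422}
```

View pics/top1.png

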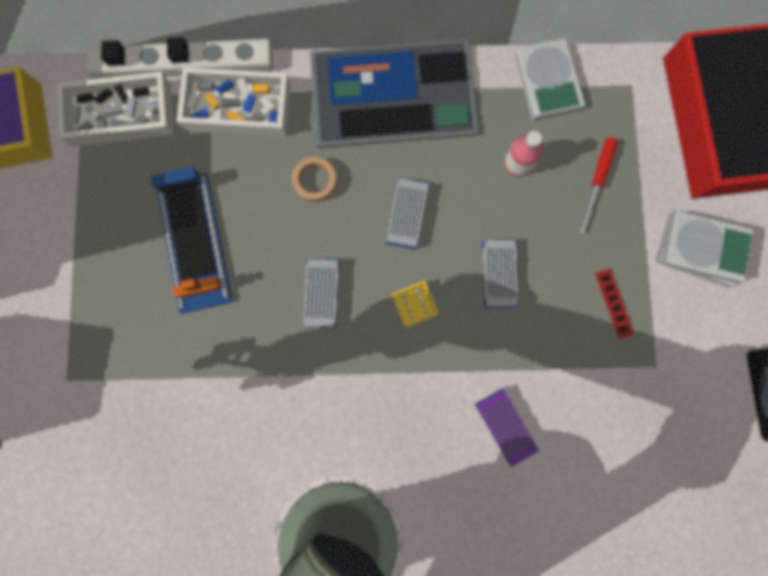

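View pics/scene1.png

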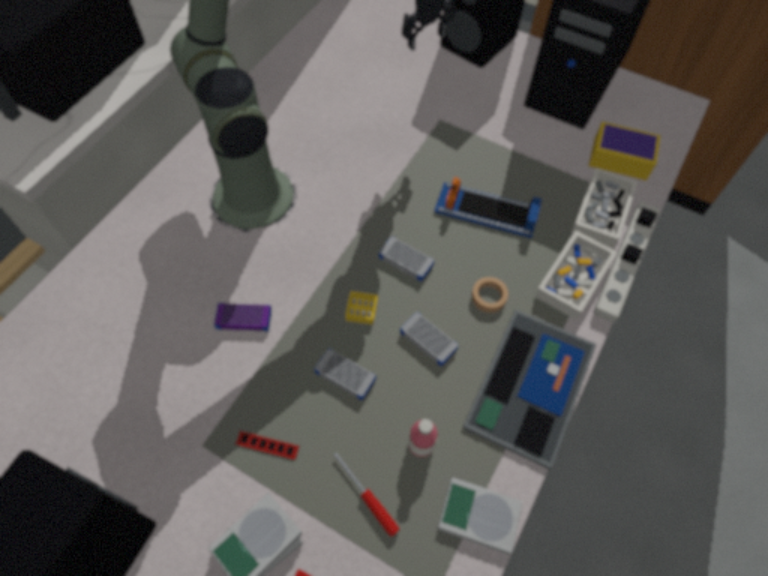

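The top view shows three grey cases at px (320,293), (408,212) and (500,272), with the cradle at (190,240). The orange jaw is at the near end of the cradle, and the purple look-alike is at (507,427). The scene view agrees. I'll start with the case nearest the cradle.

Emit:
{"api": "carry_out", "payload": {"motion": [[[216,-474,-111],[0,0,0.38],0],[[216,-474,-111],[0,0,0.38],0],[[216,-474,-111],[0,0,0.38],0],[[216,-474,-111],[0,0,0.38],0],[[216,-474,-111],[0,0,0.38],0],[[216,-474,-111],[0,0,0.38],0],[[216,-474,-111],[0,0,0.38],0],[[216,-474,-111],[0,0,0.38],0],[[216,-474,-111],[0,0,0.38],0],[[216,-474,-111],[0,0,0.38],0],[[216,-474,-111],[0,0,0.38],0],[[216,-474,-111],[0,0,0.38],0]], "grip_force": 30}}

```text
time_s: 1.75
ee_pos: [0.4557, 0.0181, 0.1198]
tool_rot: [0.001, 0.037, 0.999, -0.001]
wrist_force: [-0.4, 0.2, 0.8]
width: 0.0852
```

Emit:
{"api": "carry_out", "payload": {"motion": [[[0,0,-50],[0,0,0],0],[[0,0,-90],[0,0,0],0],[[0,0,-110],[0,0,0],0],[[0,0,-115],[0,0,0],0],[[0,0,-115],[0,0,0],0],[[0,0,-115],[0,0,0],0.8],[[0,0,-115],[0,0,0],0.8],[[0,0,-115],[0,0,0],0.8],[[0,0,-115],[0,0,0],0.8],[[0,0,-115],[0,0,0],0.8]]}}

```text
time_s: 2.75
ee_pos: [0.455, 0.0224, 0.0068]
tool_rot: [0.002, 0.033, 0.999, 0.0]
wrist_force: [-0.9, 1.8, 7.1]
width: 0.0575
```

Emit:
{"api": "carry_out", "payload": {"motion": [[[0,0,0],[0,0,0],0.8],[[0,0,5],[0,0,0],0.8],[[0,0,12],[0,0,0],0.8],[[0,0,20],[0,0,0],0.8],[[0,0,20],[0,0,0],0.8],[[0,0,20],[0,0,0],0.8],[[0,0,20],[0,0,0],0.8]]}}

```text
time_s: 3.45
ee_pos: [0.4535, 0.022, 0.0252]
tool_rot: [-0.0, 0.033, 0.999, -0.0]
wrist_force: [0.5, -0.3, -1.8]
width: 0.0575
```

Emit:
{"api": "carry_out", "payload": {"motion": [[[0,0,-10],[0,0,0],0.8],[[0,0,-16],[0,0,0],0.8],[[0,0,-19],[0,0,0],0.8],[[0,0,-19],[0,0,0],0.8],[[0,0,-19],[0,0,0],0],[[0,0,-19],[0,0,0],0],[[0,0,-19],[0,0,0],0],[[0,0,-19],[0,0,0],0],[[0,0,30],[0,0,0],0],[[0,0,80],[0,0,0],0],[[0,0,110],[0,0,0],0]]}}

```text
time_s: 4.55
ee_pos: [0.4547, 0.0219, 0.138]
tool_rot: [0.001, 0.033, 0.999, -0.0]
wrist_force: [0.9, -0.3, 0.3]
width: 0.0854
```

```bash
cat > b.py <<'E'
from h import *
bot.snapshot("top")
for t,z in [("case_a",.026),("pad",.018)]:
    for r in bot.trace(t,"top"): print(t,round(r["conf"],2),np.round(r["uv"]),rect("top",r["pixels"],z))
im=bot.snapshot("scene")
for t,z in [("case_a",.026),("pad",.018),("cradle",.012)]:
    for r in bot.trace(t,"scene"): print(t,round(r["conf"],2),np.round(r["uv"]),rect("scene",r["pixels"],z))
print(bot.get_obs())
E
python3 b.py
```

```text
case_a 0.94 [274. 140.] (601, -142, 130, 58, -11.8)
case_a 0.78 [333. 181.] (481, -312, 125, 63, -0.9)
case_a 0.71 [215. 204.] (425, 21, 76, 61, -0.6)
case_a 0.7 [339. 285.] (201, -311, 128, 59, 27.8)
pad 0.46 [115. 136.] (633, 306, 66, 31, -21.3)
case_a 0.88 [285. 226.] (604, -146, 132, 68, -12.3)
case_a 0.67 [271. 173.] (452, 14, 136, 77, -2.6)
case_a 0.65 [231. 249.] (483, -316, 127, 63, -0.9)
case_a 0.64 [158. 210.] (206, -319, 124, 70, 26.8)
pad 0.63 [328. 136.] (571, 270, 171, 70, 11.4)
cradle 0.89 [324. 138.] (555, 274, 258, 128, 13.0)
{'time_s': 4.9, 'joint_pos': array([-1.14266045e-01,  2.49559924e-01, -5.76360092e-01,  7.47730727e-01,
       -1.99815460e-05, -4.74363989e-02]), 'qvel': array([-0.00034646,  0.00515643,  0.00065347,  0.00465303,  0.00097087,
       -0.00025016]), 'joint_torque': array([ 1.32111061e-02, -3.66781569e+01,  2.25120753e+01, -1.60546380e-02,
       -2.62884157e-05,  9.28639821e-06]), 'ee_pos': array([0.45239236, 0.02215776, 0.13388152]), 'tool_rot': array([-1.42335254e-03,  3.34085570e-02,  9.99440759e-01,  1.05307699e-04]), 'wrist_force': array([ 0.43021891, -0.45693534, -0.49140261]), 'moment': array([-0.0335365 ,  0.04676595, -0.02130313]), 'width': 0.08520473266704963}
```

Emit:
{"api": "carry_out", "payload": {"motion": [[[148,-164,-40],[0,0,-0.143],0],[[148,-164,-40],[0,0,-0.143],0],[[148,-164,-40],[0,0,-0.143],0],[[148,-164,-40],[0,0,-0.143],0],[[148,-164,-40],[0,0,-0.143],0],[[148,-164,-40],[0,0,-0.143],0],[[148,-164,-80],[0,0,-0.143],0],[[148,-164,-110],[0,0,-0.143],0],[[148,-164,-125],[0,0,-0.143],0],[[148,-164,-128],[0,0,-0.143],0],[[148,-164,-128],[0,0,-0.143],0]]}}

```text
time_s: 6.0
ee_pos: [0.6013, -0.1415, 0.0071]
tool_rot: [-0.0, 0.104, 0.995, 0.0]
wrist_force: [0.6, 0.1, -0.1]
width: 0.0857
```

Emit:
{"api": "carry_out", "payload": {"motion": [[[0,0,0],[0,0,0],0.8],[[0,0,0],[0,0,0],0.8],[[0,0,0],[0,0,0],0.8],[[0,0,0],[0,0,0],0.8],[[0,0,0],[0,0,0],0.8],[[0,0,5],[0,0,0],0.8],[[0,0,12],[0,0,0],0.8],[[0,0,20],[0,0,0],0.8],[[0,0,20],[0,0,0],0.8],[[0,0,20],[0,0,0],0.8],[[0,0,20],[0,0,0],0.8]]}}

```text
time_s: 7.1
ee_pos: [0.6014, -0.1419, 0.0271]
tool_rot: [-0.0, 0.105, 0.995, 0.0]
wrist_force: [0.2, 0.1, -1.1]
width: 0.0572
```

Emit:
{"api": "carry_out", "payload": {"motion": [[[0,0,-10],[0,0,0],0.8],[[0,0,-16],[0,0,0],0.8],[[0,0,-19],[0,0,0],0.8],[[0,0,-19],[0,0,0],0.8],[[0,0,-19],[0,0,0],0],[[0,0,-19],[0,0,0],0],[[0,0,-19],[0,0,0],0],[[0,0,-19],[0,0,0],0],[[0,0,20],[0,0,0],0],[[0,0,60],[0,0,0],0],[[-20,-30,80],[0,0,0.05],0]]}}

```text
time_s: 8.2
ee_pos: [0.585, -0.1705, 0.1105]
tool_rot: [0.003, 0.077, 0.997, -0.0]
wrist_force: [0.5, -1.4, -0.2]
width: 0.0857
```

Emit:
{"api": "carry_out", "payload": {"motion": [[[-100,-142,-30],[0,0,0.14],0],[[-100,-142,-30],[0,0,0.14],0],[[-100,-142,-30],[0,0,0.14],0],[[-100,-142,-30],[0,0,0.14],0],[[-100,-142,-30],[0,0,0.14],0],[[-100,-142,-60],[0,0,0.14],0],[[-100,-142,-85],[0,0,0.14],0],[[-100,-142,-98],[0,0,0.14],0],[[-100,-142,-100],[0,0,0.14],0],[[-100,-142,-100],[0,0,0.14],0]]}}

```text
time_s: 9.2
ee_pos: [0.4821, -0.3136, 0.0074]
tool_rot: [-0.0, 0.009, 1.0, 0.0]
wrist_force: [0.8, -0.6, 1.1]
width: 0.0853
```

Emit:
{"api": "carry_out", "payload": {"motion": [[[0,0,0],[0,0,0],0.8],[[0,0,0],[0,0,0],0.8],[[0,0,0],[0,0,0],0.8],[[0,0,0],[0,0,0],0.8],[[0,0,0],[0,0,0],0.8],[[0,0,5],[0,0,0],0.8],[[0,0,12],[0,0,0],0.8],[[0,0,20],[0,0,0],0.8],[[0,0,20],[0,0,0],0.8],[[0,0,20],[0,0,0],0.8],[[0,0,20],[0,0,0],0.8]], "grip_force": 50}}

```text
time_s: 10.3
ee_pos: [0.4814, -0.3138, 0.0271]
tool_rot: [-0.0, 0.01, 1.0, 0.0]
wrist_force: [-0.7, -0.3, -5.1]
width: 0.0567
```

The third case reads about -5 N, against -1 to -2 N for the other two, so it is the loaded one. Next I carry it over the cradle.

Emit:
{"api": "carry_out", "payload": {"motion": [[[0,0,30],[0,0,0],0.8],[[0,10,65],[0,0,0],0.8],[[4,35,95],[0,0,0.02],0.8],[[10,70,113],[0,0,0.04],0.8],[[17,110,120],[0,0,0.06],0.8],[[25,150,120],[0,0,0.08],0.8],[[32,190,120],[0,0,0.1],0.8],[[40,230,120],[0,0,0.12],0.8],[[48,270,120],[0,0,0.14],0.8],[[55,310,120],[0,0,0.16],0.8],[[62,350,120],[0,0,0.18],0.8],[[70,390,120],[0,0,0.2],0.8]]}}

```text
time_s: 11.5
ee_pos: [0.5512, 0.0777, 0.1468]
tool_rot: [-0.0, -0.09, 0.996, -0.0]
wrist_force: [-0.2, -0.6, -5.7]
width: 0.0567
```

Emit:
{"api": "carry_out", "payload": {"motion": [[[7,40,0],[0,0,0.01],0.8],[[14,80,0],[0,0,0.02],0.8],[[21,120,0],[0,0,0.029],0.8],[[27,155,0],[0,0,0.029],0.8],[[32,180,0],[0,0,0.029],0.8],[[34,196,-10],[0,0,0.029],0.8],[[34,196,-20],[0,0,0.029],0.8],[[34,196,-30],[0,0,0.029],0.8],[[34,196,-30],[0,0,0.029],0.8]]}}

```text
time_s: 12.4
ee_pos: [0.5837, 0.2701, 0.1144]
tool_rot: [-0.003, -0.104, 0.995, -0.001]
wrist_force: [-1.1, -0.4, -5.7]
width: 0.0568
```

```bash
cat > c.py <<'E'
from h import *
im=save("scene","scene2",1); im=im[60:220,220:420]; cv2.imwrite("pics/crop2.png",cv2.resize(im[:,:,::-1],None,fx=4,fy=4,interpolation=cv2.INTER_CUBIC).clip(0,255).astype(np.uint8)[:600,:800])
z=bot.get_obs()["ee_pos"][2]+.019
for t in ["case_a"]:
    for r in bot.trace(t,"scene"): print(t,round(r["conf"],2),np.round(r["uv"]),rect("scene",r["pixels"],z))
print(bot.get_obs()["ee_pos"],bot.get_obs()["wrist_force"])
E
python3 c.py
```

```text
case_a 0.94 [160. 211.] (254, -351, 120, 65, 27.9)
case_a 0.84 [332. 124.] (547, 249, 81, 52, -76.1)
case_a 0.81 [271. 174.] (481, -49, 119, 63, -4.4)
case_a 0.78 [282. 226.] (614, -198, 125, 67, -13.7)
[0.58516055 0.27057554 0.1165837 ] [ 0.47500552 -0.3174264  -4.95419668]
```

View pics/crop2.png

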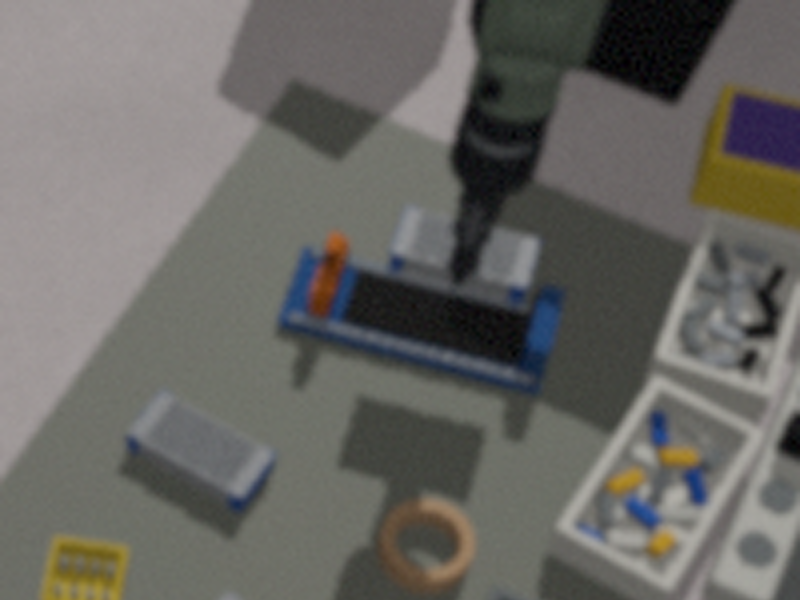

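The crop shows the case level above the bed and aligned with it. The stop is at px (545,320) and the jaw is open at (325,285). I'll lower it now.

Emit:
{"api": "carry_out", "payload": {"motion": [[[0,1,-25],[0,0,0],0.8],[[0,2,-50],[0,0,0],0.8],[[0,2,-68],[0,0,0],0.8],[[0,2,-80],[0,0,0],0.8],[[0,2,-85],[0,0,0],0.8],[[0,2,-88],[0,0,0],0.8],[[0,2,-89],[0,0,0],0.8],[[0,2,-90],[0,0,0],0.8],[[0,2,-90],[0,0,0],0.8]]}}

```text
time_s: 13.4
ee_pos: [0.5861, 0.2742, 0.0279]
tool_rot: [0.001, -0.104, 0.995, 0.0]
wrist_force: [-0.1, 0.6, -5.0]
width: 0.0569
```

Emit:
{"api": "carry_out", "payload": {"motion": [[[0,0,-1],[0,0,0],0.8],[[0,0,-2],[0,0,0],0.8],[[0,0,-2],[0,0,0],0.8],[[0,0,-2],[0,0,0],0.8]]}}

```text
time_s: 13.8
ee_pos: [0.5861, 0.2742, 0.0268]
tool_rot: [0.001, -0.104, 0.995, 0.0]
wrist_force: [-2.5, -0.6, 5.5]
width: 0.0566
```

Emit:
{"api": "carry_out", "payload": {"motion": [[[0,0,0],[0,0,0],0],[[0,0,0],[0,0,0],0],[[0,0,0],[0,0,0],0],[[0,0,0],[0,0,0],0],[[0,0,20],[0,0,0],0],[[0,0,60],[0,0,0],0],[[0,0,105],[0,0,0],0],[[-20,-60,125],[0,0,0],0],[[-30,-110,125],[0,0,0],0],[[-40,-160,125],[0,0,0],0],[[-40,-160,125],[0,0,0],0]]}}

```text
time_s: 14.9
ee_pos: [0.5446, 0.1106, 0.1507]
tool_rot: [-0.0, -0.103, 0.995, -0.001]
wrist_force: [-0.3, 0.2, -0.6]
width: 0.0855
```

```bash
cat > d.py <<'E'
from h import *
import sys
n=sys.argv[1]
im=save("top","t"+n,1); im=im[80:240,60:260]; cv2.imwrite(f"pics/crop{n}.png",cv2.resize(im[:,:,::-1],None,fx=4,fy=4,interpolation=cv2.INTER_CUBIC)[:600,:800])
for t,z in [("case_a",.044),("jaw_grip",.07),("pad",.018),("cradle",.012)]:
    for r in bot.trace(t,"top"): print(t,round(r["conf"],2),np.round(r["uv"]),rect("top",r["pixels"],z))
bot.snapshot("scene")
for t,z in [("case_a",.044),("jaw_grip",.07)]:
    for r in bot.trace(t,"scene"): print("scene",t,round(r["conf"],2),np.round(r["uv"]),rect("scene",r["pixels"],z))
c=np.array([572,269.5]);u=np.array([np.cos(.21),np.sin(.21)])
for x in (-122,-51): print(x,c+x*u, proj("top",[*(c+x*u)/1000,.088]))
print(bot.get_obs()["ee_pos"],bot.get_obs()["wrist_force"])
E
python3 d.py 3
```

```text
case_a 0.77 [339. 286.] (204, -308, 133, 63, 25.4)
case_a 0.65 [216. 196.] (448, 17, 125, 59, -3.5)
case_a 0.62 [273. 143.] (593, -143, 129, 59, -11.9)
case_a 0.6 [129. 162.] (560, 246, 82, 41, 1.2)
case_a 0.42 [402. 108.] (687, -519, 102, 26, -24.2)
case_a 0.28 [348. 103.] (708, -368, 101, 57, -32.5)
jaw_grip 0.5 [136. 190.] (463, 230, 73, 30, -84.1)
pad 0.61 [132. 179.] (508, 252, 65, 43, -72.4)
cradle 0.73 [138. 192.] (495, 252, 136, 103, 12.5)
scene case_a 0.84 [270. 172.] (456, 5, 130, 70, -3.7)
scene case_a 0.62 [330. 137.] (587, 264, 120, 73, 12.9)
scene case_a 0.59 [286. 225.] (602, -155, 128, 67, -12.2)
scene case_a 0.56 [159. 208.] (213, -322, 133, 68, 27.1)
scene jaw_grip 0.46 [303. 130.] (476, 213, 70, 20, -77.5)
-122 [452.6802284  244.06789222] [125.74489732 193.7225551 ]
-51 [522.12042335 258.86854511] [120.78951659 167.76442855]
[0.54584154 0.1152279  0.15009209] [ 0.16760979  0.31744336 -0.34962105]
```

View pics/crop3.png

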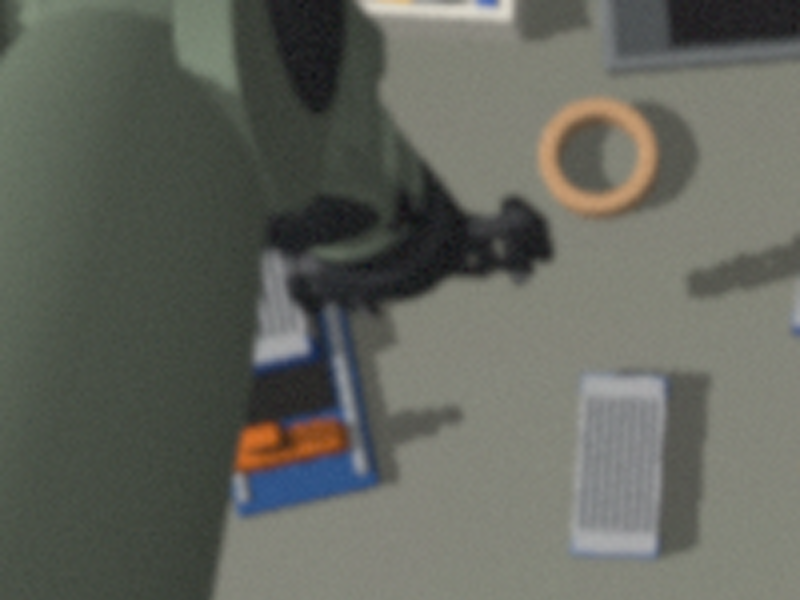

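The case lies on the bed, aligned with it. The arm hides part of the jaw here, so I'll locate the fin from the first picture, overlaying its expected outline.

Run:
```python
from h import *
out=[]
c=np.array([572,269.5]);u=np.array([np.cos(.21),np.sin(.21)]);v=np.array([-u[1],u[0]])
for n,f in (("top","top1"),("scene","scene1")):
    im=cv2.imread(f"pics/{f}.png")
    o=proj(n,[.453,.244,.06])*1.5; x0,y0=int(o[0]-40),int(o[1]-40)
    cr=cv2.resize(im[y0:y0+80,x0:x0+80],None,fx=5,fy=5,interpolation=cv2.INTER_CUBIC)
    for z,hx,hy,col in ((.088,7,12,(0,255,0)),(.05,10,40,(255,255,0))):
        P=[(c+(-122+a*hx)*u+b*hy*v)/1000 for a,b in((1,1),(1,-1),(-1,-1),(-1,1))]
        q=np.array([((proj(n,[*p,z])+.5)*1.5-[x0,y0])*5 for p in P])
        cv2.polylines(cr,[q.astype(np.int32)],True,col,1)
    out.append(cr)
cv2.imwrite("pics/fin.png",np.hstack(out))
```

```text
(no output)
```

View pics/fin.png

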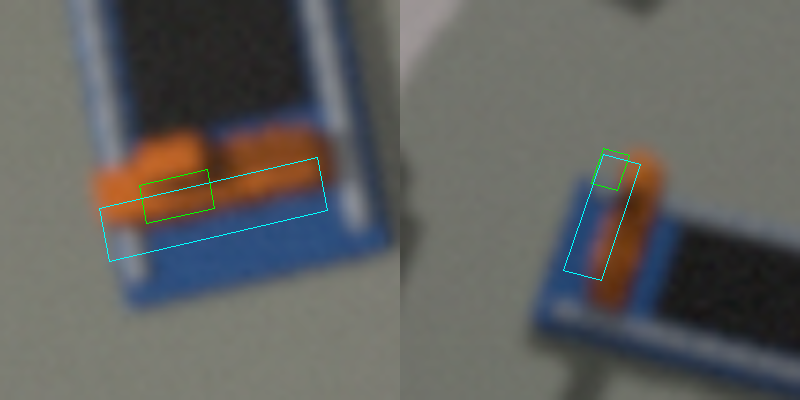

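Run:
```python
from h import *
out=[]
c=np.array([572,269.5]);u=np.array([np.cos(.21),np.sin(.21)]);v=np.array([-u[1],u[0]])
for n,f in (("top","top1"),("scene","scene1")):
    im=cv2.imread(f"pics/{f}.png")
    o=proj(n,[.465,.244,.06])*1.5; x0,y0=int(o[0]-40),int(o[1]-40)
    cr=cv2.resize(im[y0:y0+80,x0:x0+80],None,fx=5,fy=5,interpolation=cv2.INTER_CUBIC)
    def rc(x,y,z,hx,hy,col):
        P=[(c+(x+a*hx)*u+(y+b*hy)*v)/1000 for a,b in((1,1),(1,-1),(-1,-1),(-1,1))]
        q=np.array([((proj(n,[*p,z])+.5)*1.5-[x0,y0])*5 for p in P])
        cv2.polylines(cr,[q.astype(np.int32)],True,col,1)
    rc(-106,0,.088,7,12,(0,255,0)); rc(-104,0,.05,10,40,(255,255,0)); rc(0,0,.012,130,50,(255,255,255)); rc(0,0,.018,86,33,(0,255,255))
    out.append(cr)
cv2.imwrite("pics/fin2.png",np.hstack(out))
```

```text
(no output)
```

View pics/fin2.png

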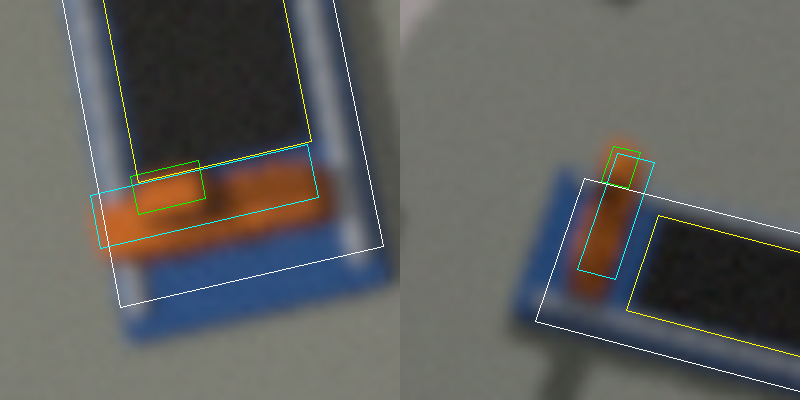

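The overlay shows the fin about 107 mm behind the bed centre, near world (467, 247), so the jaw starts partly closed. I'll grip it across its thickness.

Emit:
{"api": "carry_out", "payload": {"motion": [[[-20,30,0],[0,0,-0.15],0],[[-40,70,0],[0,0,-0.3],0],[[-60,100,0],[0,0,-0.45],0],[[-79,133,0],[0,0,-0.6],0],[[-79,133,0],[0,0,-0.75],0],[[-79,133,0],[0,0,-0.9],0],[[-79,133,0],[0,0,-1.05],0],[[-79,133,0],[0,0,-1.2],0],[[-79,133,0],[0,0,-1.35],0],[[-79,133,0],[0,0,-1.5],0],[[-79,133,0],[0,0,-1.57],0],[[-79,133,0],[0,0,-1.57],0]], "grip_force": 40}}

```text
time_s: 16.5
ee_pos: [0.4665, 0.2479, 0.1501]
tool_rot: [-0.0, 0.628, 0.778, -0.0]
wrist_force: [0.1, 1.5, -0.5]
width: 0.0854
```

Run:
```python
from h import *
im=save("scene","s4",1); a=im[80:180,260:380]
b=bot.snapshot("top")[130:230,80:200]
cv2.imwrite("pics/g4.png",cv2.resize(np.vstack([a,b])[:,:,::-1],None,fx=3,fy=3,interpolation=cv2.INTER_CUBIC))
o=bot.get_obs(); print(o["ee_pos"],o["tool_rot"],o["wrist_force"])
```

```text
[0.46650499 0.24768056 0.15013823] [-5.41341533e-05  6.27997429e-01  7.78215411e-01 -3.22206208e-05] [-0.09517139  0.23596787  0.41084996]
```

View pics/g4.png

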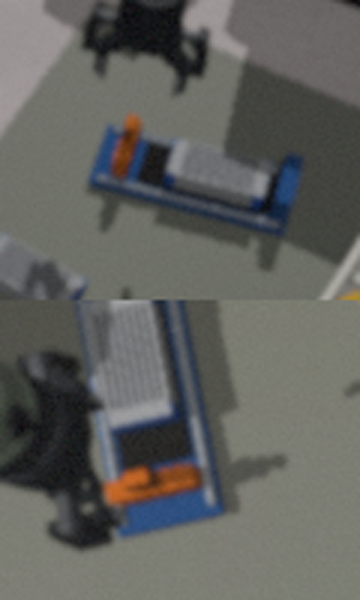

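The case lies squarely on the bed in both views, with the stop just ahead of it. The open fingers straddle the fin, so I'll go down and grip.

Emit:
{"api": "carry_out", "payload": {"motion": [[[0,2,-40],[0,0,0],0],[[0,2,-70],[0,0,0],0],[[0,2,-88],[0,0,0],0],[[0,2,-91],[0,0,0],0],[[0,2,-91],[0,0,0],0],[[0,2,-91],[0,0,0],1],[[0,2,-91],[0,0,0],1],[[0,2,-91],[0,0,0],1],[[0,2,-91],[0,0,0],1],[[0,2,-91],[0,0,0],1],[[0,2,-91],[0,0,0],1],[[0,2,-91],[0,0,0],1]]}}

```text
time_s: 17.8
ee_pos: [0.4668, 0.2491, 0.0597]
tool_rot: [0.0, 0.629, 0.777, 0.0]
wrist_force: [-0.9, -0.8, 5.8]
width: 0.0136
```

Emit:
{"api": "carry_out", "payload": {"motion": [[[5,1,0],[0,0,0],1],[[10,2,0],[0,0,0],1],[[15,3,0],[0,0,0],1],[[20,4,0],[0,0,0],1],[[25,5,0],[0,0,0],1],[[29,6,0],[0,0,0],1],[[29,6,0],[0,0,0],1]]}}

```text
time_s: 18.5
ee_pos: [0.4967, 0.2554, 0.0598]
tool_rot: [0.0, 0.629, 0.777, 0.001]
wrist_force: [1.3, 0.1, 4.4]
width: 0.0133
```

Emit:
{"api": "carry_out", "payload": {"motion": [[[3,0.6,0],[0,0,0],1],[[6,1.2,0],[0,0,0],1],[[9,1.9,0],[0,0,0],1],[[12,2.5,0],[0,0,0],1],[[14,3,0],[0,0,0],1]]}}

```text
time_s: 19.0
ee_pos: [0.5098, 0.2582, 0.0597]
tool_rot: [0.0, 0.629, 0.777, 0.0]
wrist_force: [-1.8, 0.1, 7.8]
width: 0.0133
```

Emit:
{"api": "carry_out", "payload": {"motion": [[[1,0.2,0],[0,0,0],1],[[2,0.4,0],[0,0,0],1],[[3,0.6,0],[0,0,0],1],[[4,0.8,0],[0,0,0],1]]}}

```text
time_s: 19.4
ee_pos: [0.5118, 0.2586, 0.0597]
tool_rot: [-0.001, 0.629, 0.777, -0.001]
wrist_force: [-7.8, -2.0, 11.6]
width: 0.0133
```

Emit:
{"api": "carry_out", "payload": {"motion": [[[1,0.2,0],[0,0,0],1],[[2,0.4,0],[0,0,0],1],[[3,0.6,0],[0,0,0],1]]}}

```text
time_s: 19.7
ee_pos: [0.5146, 0.2591, 0.0597]
tool_rot: [-0.001, 0.629, 0.777, -0.001]
wrist_force: [-6.8, -1.2, 11.5]
width: 0.0134
```

Emit:
{"api": "carry_out", "payload": {"motion": [[[1,0.2,0],[0,0,0],1],[[2,0.4,0],[0,0,0],1]]}}

```text
time_s: 19.9
ee_pos: [0.5166, 0.2596, 0.0597]
tool_rot: [-0.001, 0.629, 0.777, -0.001]
wrist_force: [-6.2, -1.0, 11.3]
width: 0.0133
```

Emit:
{"api": "carry_out", "payload": {"motion": [[[1,0.2,0],[0,0,0],1],[[2,0.4,0],[0,0,0],1]]}}

```text
time_s: 20.1
ee_pos: [0.5186, 0.26, 0.0597]
tool_rot: [-0.001, 0.629, 0.777, -0.001]
wrist_force: [-6.2, -0.2, 11.0]
width: 0.0134
```

Emit:
{"api": "carry_out", "payload": {"motion": [[[0.5,0.1,0],[0,0,0],1],[[1,0.2,0],[0,0,0],1]]}}

```text
time_s: 20.3
ee_pos: [0.5197, 0.2603, 0.0598]
tool_rot: [-0.001, 0.629, 0.777, -0.001]
wrist_force: [-6.8, -0.9, 12.1]
width: 0.0135
```

Emit:
{"api": "carry_out", "payload": {"motion": [[[0.5,0.1,0],[0,0,0],1],[[1,0.2,0],[0,0,0],1]]}}

```text
time_s: 20.5
ee_pos: [0.5207, 0.2604, 0.0597]
tool_rot: [-0.001, 0.629, 0.777, -0.001]
wrist_force: [-5.9, -0.7, 11.2]
width: 0.0135
```

Emit:
{"api": "carry_out", "payload": {"motion": [[[0.5,0.1,0],[0,0,0],1],[[1,0.2,0],[0,0,0],1]]}}

```text
time_s: 20.7
ee_pos: [0.5217, 0.2606, 0.0597]
tool_rot: [-0.001, 0.629, 0.777, -0.001]
wrist_force: [-7.2, -1.6, 11.4]
width: 0.0133
```

Emit:
{"api": "carry_out", "payload": {"motion": [[[0.5,0.1,0],[0,0,0],1],[[1,0.2,0],[0,0,0],1]]}}

```text
time_s: 20.9
ee_pos: [0.5218, 0.2607, 0.0597]
tool_rot: [-0.002, 0.629, 0.777, -0.002]
wrist_force: [-9.9, -2.3, 14.6]
width: 0.0136
```

Emit:
{"api": "carry_out", "payload": {"motion": [[[0.5,0.1,0],[0,0,0],1],[[1,0.2,0],[0,0,0],1]]}}

```text
time_s: 21.1
ee_pos: [0.5218, 0.2606, 0.0597]
tool_rot: [-0.002, 0.629, 0.777, -0.002]
wrist_force: [-12.7, -2.5, 16.6]
width: 0.0137
```

Emit:
{"api": "carry_out", "payload": {"motion": [[[0.5,0.1,0],[0,0,0],1],[[1,0.2,0],[0,0,0],1],[[1,0.2,0],[0,0,0],1]]}}

```text
time_s: 21.4
ee_pos: [0.5218, 0.2607, 0.0597]
tool_rot: [-0.003, 0.629, 0.778, -0.003]
wrist_force: [-15.5, -2.7, 18.8]
width: 0.0134
```

Emit:
{"api": "carry_out", "payload": {"motion": [[[-3,-0.6,0],[0,0,0],0],[[-3,-0.6,0],[0,0,0],0],[[-3,-0.6,0],[0,0,0],0],[[-3,-0.6,0],[0,0,0],0],[[-3,-0.6,40],[0,0,0],0],[[-3,-0.6,90],[0,0,0],0],[[-60,-60,130],[0,0,0],0],[[-110,-110,130],[0,0,0],0],[[-160,-170,130],[0,0,0],0],[[-200,-220,130],[0,0,0],0],[[-220,-240,130],[0,0,0],0],[[-220,-240,130],[0,0,0],0]]}}

```text
time_s: 22.6
ee_pos: [0.3249, 0.0422, 0.1884]
tool_rot: [0.001, 0.629, 0.778, 0.0]
wrist_force: [0.2, -1.1, 0.8]
width: 0.0854
```

```bash
python3 b.py | head -20
python3 - <<'E'
from h import *
a=bot.snapshot("top"); b=bot.snapshot("scene")[60:252,210:466]
cv2.imwrite("pics/fin5.png",np.hstack([cv2.resize(a,(400,300)),cv2.resize(b,(400,300),interpolation=cv2.INTER_CUBIC)])[:,:,::-1])
c=np.array([572,269.5]);u=np.array([np.cos(.21),np.sin(.21)])
E
```

```text
case_a 0.96 [216. 196.] (451, 19, 130, 61, -3.6)
case_a 0.95 [273. 144.] (598, -145, 130, 61, -13.6)
case_a 0.59 [125. 140.] (603, 278, 130, 69, 12.1)
case_a 0.59 [340. 285.] (201, -311, 133, 63, 28.8)
pad 0.61 [134. 179.] (503, 255, 68, 29, -77.0)
case_a 0.94 [269. 171.] (451, 14, 132, 72, -4.5)
case_a 0.92 [284. 224.] (600, -148, 130, 69, -11.6)
case_a 0.75 [333. 139.] (593, 280, 127, 79, 14.8)
case_a 0.75 [159. 212.] (205, -319, 131, 77, 28.1)
pad 0.7 [241. 206.] (427, -150, 75, 65, -68.6)
cradle 0.72 [316. 139.] (556, 275, 262, 132, 13.7)
{'time_s': 22.95, 'joint_pos': array([-9.21830063e-02, -5.15519938e-02, -7.59678293e-01,  8.61539307e-01,
        2.72655993e-04,  1.26731731e+00]), 'qvel': array([ 0.01293743,  0.0076291 , -0.00018165,  0.00508582, -0.00409531,
       -0.0006127 ]), 'joint_torque': array([-4.09620143e-01, -2.15563470e+01,  2.38295192e+01,  2.30271101e-02,
       -1.43134932e-02,  2.30155973e-03]), 'ee_pos': array([0.32720668, 0.04374833, 0.18856635]), 'tool_rot': array([3.94973098e-04, 6.28598567e-01, 7.77729711e-01, 4.26865336e-04]), 'wrist_force': array([ 0.01770044,  0.77312053, -0.20890608]), 'moment': array([ 0.06762371, -0.03549233, -0.01399865]), 'width': 0.08518279143929632}
```

View pics/fin5.png

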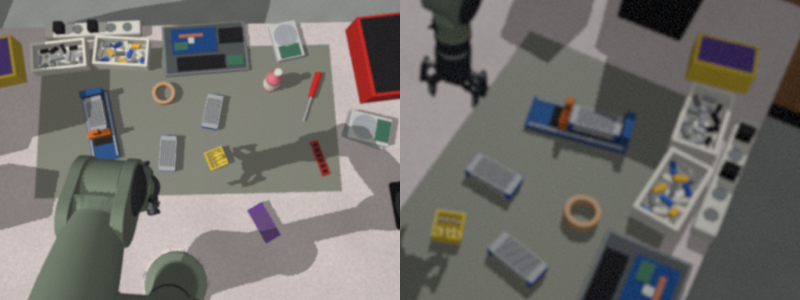

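```bash
python3 -c "
from station import bot
print(bot.sign_off())"
```

```text
the job is handed in; nothing more can be done
None
```

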